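# Hold the hidden bolt head of the brayer rack

### The arm

A 6-joint arm with a two-finger parallel gripper is mounted at the origin on the work surface. World frame = base frame: x ahead of the robot, y to its left, z up, the work surface at z = 0. Lengths are in mm, angles in degrees, forces in N, time in s.
With the tool pointing down it reaches from about 350 to 850 mm from the base axis. Payload 8.1 kg.
Tool frame: the origin (TCP) lies at the centre of the arm's flange, where the gripper is bolted on; the fingertips stand 173 mm ahead of it and the grasp point (between the pads) lies 155 mm ahead of it; z points along the fingers, y is the line along which they close (so a half turn about z gives the same grasp; the last joint's range is limited). The gripper opens to 85 mm and grips with 20 to 120 N. Pads are 22 mm wide; open, the fingers measure 114 mm over their backs; the gripper's body (76 mm by 85 mm) begins 54 mm behind the grasp point. The pads swing forward as they close: fully open they stand 13 mm farther back than shut.
Start: joints at [-80.409, 7.471, 85.268, -0, 87.261, -4.893], TCP at [150.09, -580.93, 404.692] pointing down, gripper open.
Joint ranges: [-169.43, 169.43], [-51.17, 129.36], [1.28, 143.12], [-76.62, 256.62], [0, 156.53], [-152.29, 152.29]. Speed limits (degrees/s): [136.94, 136.94, 159.86, 180, 180, 180].

### API

Orientations are given as [roll, pitch, yaw] about the fixed x, y, z axes, in that order (R = Rz(yaw) Ry(pitch) Rx(roll)).
In Python, from bench import * gives the robot as it stands.
- The arm moves only by the shell command python3 -m jog 'ROWS' [FORCE]. ROWS is text: rows parted by semicolons, each of 7 numbers parted by spaces: the shift along the tool's x, y, z scaled (see below), then the turn, a rotation vector about the tool's x, y, z scaled (see below), then the closure, from -1 (fully open) to 1 (shut). In form: tx ty tz wx wy wz hand; .... A call has 1 to 5 rows; each row shifts and turns the commanded pose from where the row before left it, along the tool's axes as they then stand; what a row does not reach is not made up. The controller multiplies each number of a shift by 0.1 m and each number of a turn by 60 degrees. A row lasts 1/8 s, in which the tool goes at most 62.5 mm and 10.7 degrees, less where a joint would pass 70% of its speed; a pose out of reach is approached as far as the arm can. A call with a number of a shift or a turn outside -1 to 1 is refused whole. A call with a gripper value outside its range is refused whole. The fingers move at their own pace and stop on an object; FORCE is the grip in N (left out, the last holds). Time passes only in rows, so rows that do not move let the fingers close. It gives the time, the measured TCP pose, the force, the opening and the grip force at its end, in the units of the state.
- sense(): the state, without advancing time (a new reading comes with each control period).
- snapshot(name): name is "scene" or "top"; returns a dict with "img" (420x560x3 uint8, red, green, blue), "fx", "fy", "cx", "cy" (pixels), "extrinsics" (4x4, takes a point from camera to world coordinates). Camera axes: x right, y down, z forward; pixel columns grow to the right and rows downward; lengths in mm; the calibration is good to about 2 mm. A picture is of the moment at which its call begins. There is no depth.
- hand_in(): hands the job in; it is judged then, once.
The state is a dict: "time": time; "joint_pos": joint angles; "qd": joint speeds; "joint_efforts": joint torques, N m; "tool_pos": TCP position; "tcp_rot": TCP orientation; "ft_force": force on the tool from outside, world axes, zero at the start; "wrist_torque": the same for the moment, N m; "finger_gap": finger opening in mm; "grip_force": force on a finger pad.
Only numpy, scipy, OpenCV 4.12 (cv2) and the standard library are available. Lean on these libraries where they do the work, as an engineer would, in place of code of your own. Each camera call takes 0.05 s, during which the arm holds its last target. There are 200 camera calls.

### The job

The nut under the cradle, on the far side of the brayer rack, is loose and I am about to tighten it. Pull the cradle up off its spring catches and stand it gently upright on the bench, clear of the rack; leave the other things alone. Then reach down between the rails, grip that bolt's hidden head firmly across opposite flats without turning it, and finish while holding it.

Things in the scene. Friction and masses are not known exactly. Their poses are not given: they have to be found in the camera images.
- rack: Fixed rack, origin at its centre at bench level, z up, +x its far side. Two steel rails (flat bars on edge, 340 long in y, 8 thick, 50 high, tops 110 above the bench) stand centred at x = -32 and +32. Two U brackets (60 long in y, centred at y = -90 and +90) carry them; their legs, 6 thick, stand inside the rails with a clear gap of 44 (x = -22 to 22) between them.
- gap (a point): Middle of the open mouth between the rails, level with the rail tops, 110 above the bench, on the rack's centre line. The gap is 56 wide between bare rails, 44 between bracket legs (tops at 106), open along y and above once the cradle is off; its bottom is the bracket foot, 6 thick. At each bracket spring-leaf humps stand 4 proud of the rails' outer faces, 15 below their tops.
- bolt (a joint): Turn of the loose bolt about the rack's x (right-handed, rad). At 0 two flats of its hex head stand upright, facing the rack's -y and +y, one corner straight up; at value a they are turned by a: fingers pointing down and leaned by the same a about the rack's x lie flat on them. Starts within 0.22 of 0. Friction about 0.04 N m: fingers closing askew turn it.
- bolt_head (a point): Centre of the loose bolt's hex head (24 across flats, 28 across corners, 10 thick along the rack's x), in the gap at the far leg of the bracket under the cradle (either bracket), at rack x = +14, 85 above the bench, 25 below rail tops. Beyond it a lock washer (22 wide, 3 thick), then the leg: head 3 to 13 from the leg. The near leg is 36 from this point.
- bolt_corner (a point): Corner of the same hex head, half-way through its thickness, 13.9 from the bolt's axis: the corner that points straight up when joint bolt is 0. The bolt can only turn, not shift. Its nut, on the far face of the far rail, stands about 6 off its washer.
- bolt_tight: The like bolt of the other bracket, tight and fixed, its nut against its washer; origin on the bolt's axis at the inner face of the far leg (rack x = +22), 85 above the bench.
- cradle_grip (a point): Midway between the two upright fork plates of the cradle (loose, bare sheet metal, about 0.3 kg), 58 above its lowest edges. Plates: 50 over their outer faces (y = -25 to 25), each 3 thick, 50 long in x, reaching from 31 (deck top) to 81 above the lowest edges; a notch 16 wide is cut in the top 18. Seated, this point is 140 above the bench, axes as the rack's; stood on the bench, 58.
- cradle: The same cradle; origin at the centre of its lowest edges. Deck 88 (x) by 76 (y), top at 31; skirts hang from it outside both rails, ending in rolled hems on which it also stands. Seated, the deck lies on the rail tops and covers the gap, the hems caught under the spring leaves: some 5 to 10 N over the weight pulls it straight up past them in 20 of lift; after 31 it is clear.
- slab: Fixed sheet of glass on the bench to the robot's left, 300 (x) by 260 (y), 6 thick; origin at the centre of its underside. The bench to the robot's right, nearer than the bottle, is bare.
- brayer_center (a point): Bystander: hand roller lying on the glass, roller 40 diameter, 100 long, wire frame, handle reaching 190 along its -x; this point is the middle of the roller.
- tin_center (a point): Bystander: round steel ink tin, 76 diameter, 60 high, on the glass; this point is its centre.
- flask_center (a point): Bystander: black bottle, 66 diameter, 170 high, on the bench to the robot's right, far side; this point is 85 above its foot.
Mind the look-alikes: they are no part of the job. What is shaped like the cradle but blue is not meant.

How it is judged:
By the outcome, as a careful person would: the job done as asked, in the order asked, and still so for the second after the job is handed in, while the arm keeps its last pose, push and grip.
It also fails if it takes over 50 s, if anything falls off the work surface, if the arm or the gripper's body presses on something with over 40 N, if the wrist force passes 120 N, or if a joint passes its speed limit or range.

## Working session

There is one attempt and no reset: what is moved stays moved. The work goes in short steps, Python scripts to look and compute and a shell command to move; the robot and the scene stay as the last step left them, time stands still between calls to the robot, and variables do not carry over. Pictures are saved under pics/ and viewed, at most 10 in all, crops included, and the job is handed in when it is done.

```bash
mkdir -p pics; ls; python3 - <<'E'
from bench import *
import cv2, numpy as np
s=sense(); print(s)
for n in("scene","top"):
    d=snapshot(n); cv2.imwrite(f"pics/{n}0.png",cv2.resize(d["img"][:,:,::-1],None,fx=1.4,fy=1.4,interpolation=cv2.INTER_CUBIC)); cv2.imwrite(f"{n}0raw.png",d["img"][:,:,::-1])
    print(n,d["fx"],d["fy"],d["cx"],d["cy"],np.round(d["extrinsics"],4).tolist())
E
```

```text
pics
{'time': 0.0, 'joint_pos': array([-8.04089671e+01,  7.51637486e+00,  8.53290833e+01,  5.77117009e-04,
        8.72617106e+01, -4.89329863e+00]), 'qd': array([-0.0363833 ,  0.1037273 ,  0.00727958,  0.09832723,  0.02477467,
       -0.11424249]), 'joint_efforts': array([ 2.91181510e-03, -5.69402540e+01, -5.00548410e+01, -1.18182475e-04,
        1.49952038e-02,  1.52665098e-05]), 'tool_pos': array([ 150.05227128, -580.69960398,  403.632804  ]), 'tcp_rot': array([-1.79893271e+02, -9.71583444e-03,  1.44842943e+01]), 'ft_force': array([-0.23988709, -0.62938624, -0.09672774]), 'wrist_torque': array([-0.0600404 , -0.0511942 ,  0.01874616]), 'grip_force': 0.0, 'finger_gap': 85.74237937651282}
scene 452.7453368576706 452.7453368576706 277.2132117654022 209.1511859073883 [[-0.2532, 0.7836, -0.5673, 1181.8883], [0.9674, 0.1982, -0.1579, 248.2857], [-0.0112, -0.5888, -0.8082, 1012.6641], [0.0, 0.0, 0.0, 1.0]]
top 443.9829952131358 443.9829952131358 274.3121277402569 215.00713519049813 [[0.0175, -0.9986, 0.0502, 473.5905], [-0.9998, -0.0174, 0.0039, 87.4677], [-0.003, -0.0503, -0.9987, 1323.3063], [0.0, 0.0, 0.0, 1.0]]
```

View pics/scene0.png

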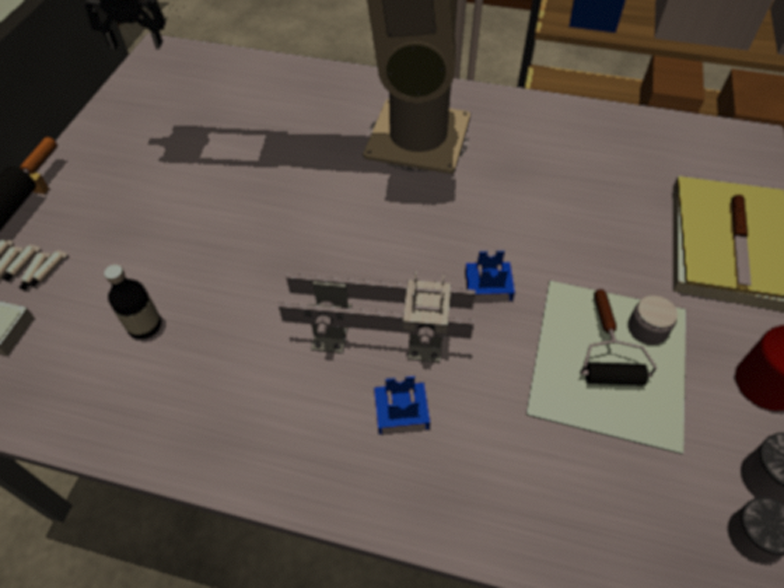

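View pics/top0.png

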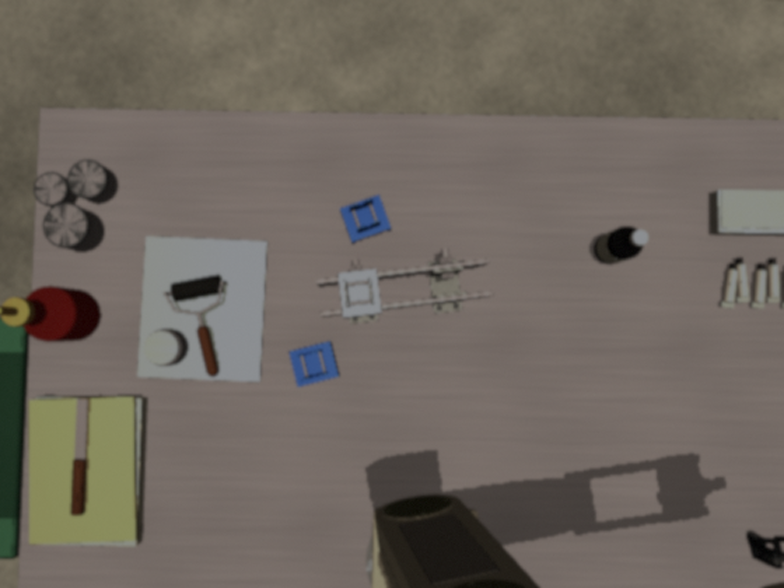

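The scene view shows the grey cradle at about (428,300) in the 1.4x picture. It sits on the rack's left (+y) bracket, and the blue look-alikes are at (490,277) and (402,405). The top view shows the cradle at (360,293), with the rails running from x=318 to 490. I'll zoom in on both.

```bash
cat > h.py <<'E'
import numpy as np, cv2
from bench import *
def avg(n,k=1):
    ds=[snapshot(n) for _ in range(k)]; d=ds[0]; d["img"]=np.mean([x["img"].astype(float) for x in ds],0); return d
def ray(d,u,v):
    E=d["extrinsics"]; r=E[:3,:3]@np.array([(u-d["cx"])/d["fx"],(v-d["cy"])/d["fy"],1]); return E[:3,3],r/np.linalg.norm(r)
def onz(d,u,v,z):
    o,r=ray(d,u,v); return o+r*(z-o[2])/r[2]
def tri(a,b):
    (o1,r1),(o2,r2)=a,b; t=np.linalg.lstsq(np.c_[r1,-r2],o2-o1,rcond=None)[0]
    p,q=o1+r1*t[0],o2+r2*t[1]; return (p+q)/2,np.linalg.norm(p-q)
def proj(d,p):
    E=d["extrinsics"]; c=E[:3,:3].T@(np.asarray(p,float)-E[:3,3]); return np.array([d["fx"]*c[0]/c[2]+d["cx"],d["fy"]*c[1]/c[2]+d["cy"]])
def crop(d,u0,v0,w,h,f,gain=1):
    return cv2.resize(np.clip(d["img"][v0:v0+h,u0:u0+w,::-1]*gain,0,255).astype(np.uint8),None,fx=f,fy=f,interpolation=cv2.INTER_CUBIC)
E
python3 - <<'E'
from h import *
d=avg("scene",3); t=avg("top",3)
np.save("s0.npy",d["img"]);np.save("t0.npy",t["img"])
cv2.imwrite("pics/zoom1.png",np.vstack([crop(d,195,185,155,80,5)[:300*2//2+100],crop(t,220,172,140,60,5.0)[:, :].copy() if 0 else cv2.resize(crop(t,220,172,140,60,5),(775,200+0))])[:600])
E
```

```text
(no output)
```

View pics/zoom1.png

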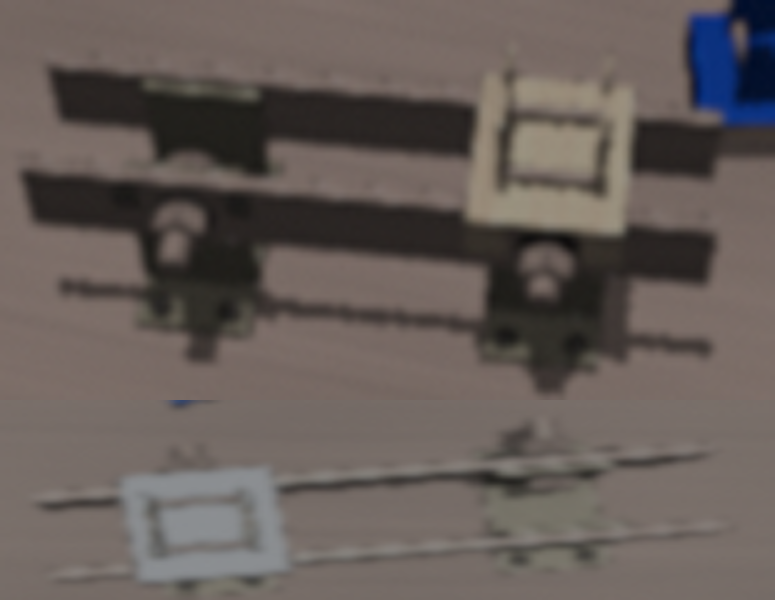

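The zoom shows the cradle deck on the +y bracket, a pale quad at scene raw (290–322, 200–231). The nuts are on the far rail at raw (304,239) and (231,229). Next I'll triangulate the deck corners.

```bash
cat > deck.py <<'E'
from h import *
def quad(img,box,thr,f=8):
    u0,v0,w,h=box; g=cv2.resize(img[v0:v0+h,u0:u0+w].max(2).astype(np.float32),None,fx=f,fy=f,interpolation=cv2.INTER_CUBIC)
    m=(g>thr).astype(np.uint8); k=np.ones((f,f),np.uint8); m=cv2.morphologyEx(m,cv2.MORPH_CLOSE,np.ones((5*f,5*f),np.uint8)); m=cv2.morphologyEx(m,cv2.MORPH_OPEN,np.ones((8*f,8*f),np.uint8))
    c=max(cv2.findContours(m,cv2.RETR_EXTERNAL,cv2.CHAIN_APPROX_NONE)[0],key=cv2.contourArea)
    q=cv2.approxPolyDP(cv2.convexHull(c),0.06*cv2.arcLength(c,True),True)[:,0]
    # refine: fit lines to hull pts near each side
    P=c[:,0].astype(float); L=[]
    for i in range(len(q)):
        a,b=q[i].astype(float),q[(i+1)%len(q)].astype(float); e=(b-a)/np.linalg.norm(b-a); n=np.array([-e[1],e[0]]); s=(P-a)@e/np.linalg.norm(b-a)
        S=P[(abs((P-a)@n)<f)&(s>.15)&(s<.85)]; vx,vy,x,y=cv2.fitLine(S.astype(np.float32),cv2.DIST_HUBER,0,.01,.01)[:,0]; L.append(np.cross([x,y,1],[x+vx,y+vy,1]))
    r=[]
    for i in range(len(q)): p=np.cross(L[i-1],L[i]); r.append((p[:2]/p[2]+.5)/f-.5+[u0,v0])
    return np.array(r)
E
python3 - <<'E'
from deck import *
d=snapshot("scene"); t=snapshot("top"); s0=np.load("s0.npy"); t0=np.load("t0.npy")
print(t0[195:226:3,238:276:3].max(2).astype(int)); print(s0[192:240:4,284:328:4].max(2).astype(int))
for th in (150,):
  qt=quad(t0,(228,180,60,55),th); qs=quad(s0,(270,185,70,60),135)
  print(qt.round(2).tolist(),qs.round(2).tolist())
  W=[onz(t,*p,113)for p in qt]; print(np.round(W,1).tolist())
  print(np.round([onz(d,*p,113)for p in qs],1).tolist())
E
```

```text
[[119 117 137 138 139 143 144 144 145 145 133 131 123]
 [127 123 144 144 145 145 145 144 135 141 138  74  70]
 [ 99 101 140 115 129 123 120 119 108 126 141 110 115]
 [ 98 107 141  92 121 130 138 139 130 115 143 119 119]
 [121 119 142 107 144 145 145 145 141 122 144 124 119]
 [119 120 140 113 140 145 145 145 142 116 144 116 119]
 [119 118 134 112 134 144 139 140 134 107 144 127 119]
 [121 120 135 112 112 119 119 117 119 110 140 131 123]
 [119 120 123 126 129 141 144 144 144 144 145 131 127]
 [121 132 120 145 145 146 145 145 144 143 140 128 112]
 [103 104 113 135 133 114 115 119 106  80 112 113 118]]
[[119 119 119 120 119 119 120 122 121 121 119]
 [122 123 122 117 120 119 120 118 123 119 119]
 [118 119 135  88 134 132 127 125 111 120 120]
 [103 118 144 122 151 149 151 153 135 150 119]
 [ 41  40 149  78  85  91  97  94 133 143  98]
 [ 43  49 148  67 153 152 153 153  99 132  42]
 [ 88  85 148  88 150 152 152 150 109 123  40]
 [121 129 147  82  95  98 116 118 117 137 101]
 [126 127 150 147 153 152 152 142 131 133 118]
 [ 42 102 142 147 151 153 153 153 153 118 114]
 [ 43  50  51  43  18  28  26  66  76  46  40]
 [ 57  49  46  44 103  97  89  52  53  43  41]]Traceback (most recent call last):
  File "<stdin>", line 5, in <module>
  File "deck.py", line 5, in quad
    c=max(cv2.findContours(m,cv2.RETR_EXTERNAL,cv2.CHAIN_APPROX_NONE)[0],key=cv2.contourArea)
ValueError: max() iterable argument is empty
```

```bash
python3 - <<'E'
from deck import *
d=snapshot("scene"); t=snapshot("top"); s0=np.load("s0.npy"); t0=np.load("t0.npy")
qt=quad(t0,(228,180,60,55),132); qs=quad(s0,(270,185,70,60),133)
print(qt.round(2).tolist(),qs.round(2).tolist())
A=np.array([onz(t,*p,113)for p in qt]);B=np.array([onz(d,*p,113)for p in qs])
print(A.round(1).tolist());print(B.round(1).tolist())
for a,p in zip(A,qt):
  j=np.argmin(np.linalg.norm(B-a,axis=1)); print(*[np.round(x,1) for x in tri(ray(t,*p),ray(d,*qs[j]))])
for M in(A,B):
  print(M.mean(0), [ (np.linalg.norm(M[i]-M[i-1]).round(1), np.degrees(np.arctan2(*(M[i]-M[i-1])[1::-1])).round(1)) for i in range(4)])
E
```

```text
[[267.95, 192.83], [271.96, 222.67], [244.67, 225.15], [242.49, 195.11]] [[292.39, 200.04], [320.52, 201.43], [319.8, 230.82], [288.03, 228.31]]
[[594.9, 110.6, 113.0], [513.4, 98.2, 113.0], [505.3, 172.5, 113.0], [587.4, 180.2, 113.0]]
[[513.9, 102.2, 113.0], [501.0, 170.9, 113.0], [587.1, 186.6, 113.0], [598.7, 111.9, 113.0]]
[595.4 110.9 107.8] 0.4
[513.  100.1 111.3] 3.7
[505.3 171.8 118.8] 0.7
[587.  183.4 111.7] 6.4
[550.26925227 140.38711341 113.        ] [(np.float64(69.9), np.float64(-83.9)), (np.float64(82.4), np.float64(-171.3)), (np.float64(74.7), np.float64(96.2)), (np.float64(82.4), np.float64(5.3))]
[550.18261516 142.90105788 113.        ] [(np.float64(85.4), np.float64(-173.5)), (np.float64(70.0), np.float64(100.6)), (np.float64(87.6), np.float64(10.3)), (np.float64(75.6), np.float64(-81.2))]
```

```bash
cat > rail.py <<'E'
from h import *
d=snapshot("scene"); t=snapshot("top"); s0=np.load("s0.npy"); t0=np.load("t0.npy")
yaw=np.radians(7.4); O=np.array([561.6,52.2,0])
def R2W(p,yaw=yaw,O=O): c,s=np.cos(yaw),np.sin(yaw); return O+np.array([c*p[0]-s*p[1],s*p[0]+c*p[1],p[2]])
g=cv2.GaussianBlur(s0.sum(2),(0,0),.5)
from scipy.ndimage import map_coordinates as mc
def samp(img,p): return mc(img,[[p[1]],[p[0]]],order=1)[0]
for cam,img,edges in(("s",s0.sum(2),(-28,36)),("t",t0.sum(2),(-32,32))):
  D=d if cam=="s" else t
  for xe in edges:
    pts=[]
    for y in np.r_[-160:-128:4,-48:40:4,136:165:4]:
      xs=np.arange(xe-14,xe+14.1,.5); P=[proj(D,R2W((x,y,110))) for x in xs]; v=np.array([samp(img,p) for p in P])
      if cam=="s": dv=np.gradient(cv2.GaussianBlur(v[None],(0,0),1.5)[0]); k=np.argmin(dv)   # bright->dark going far
      else: k=np.argmax(cv2.GaussianBlur(v[None],(0,0),3)[0])
      pts.append((y,xs[k]))
    pts=np.array(pts); vx,vy,x0,y0=cv2.fitLine(pts.astype(np.float32),cv2.DIST_HUBER,0,.01,.01)[:,0]
    sl=vy/vx; print(cam,xe,"offset at y=0:",round(y0-sl*x0-xe,2),"slope deg",round(np.degrees(sl),2),"resid",np.std(pts[:,1]-(y0+sl*(pts[:,0]-x0))).round(2))
# deck edges in rack y, and rail ends
E
python3 rail.py
```

```text
s -28 offset at y=0: 2.6 slope deg -0.65 resid 0.7
s 36 offset at y=0: 2.43 slope deg -0.72 resid 0.67
t -32 offset at y=0: 2.61 slope deg -0.63 resid 2.93
t 32 offset at y=0: 2.98 slope deg -0.69 resid 0.3
```

Rails fit consistently in both views: rack yaw is about 8.07° and its origin about (564.2, 52.5). The cradle centre is therefore about (551.6, 141.6), and the triangulated deck height of about 112 agrees with the text. Now I'll move.

```bash
cat > go.py <<'E'
import sys; from h import *
from scipy.spatial.transform import Rotation as R
a=[float(x) for x in sys.argv[1:7]]; s=sense(); C=R.from_euler("xyz",s["tcp_rot"],degrees=True); T=R.from_euler("xyz",a[3:],degrees=True)
w=(C.inv()*T).as_rotvec(degrees=True)/60; dp=np.array(a[:3])-s["tool_pos"]
print("t",s["time"],"pos",s["tool_pos"].round(1),s["tcp_rot"].round(2),"gap",round(s["finger_gap"],1),"F",s["ft_force"].round(1))
print("turn",w.round(4),"shift(now axes)",(C.inv().apply(dp)/100).round(3),"shift(target axes)",(T.inv().apply(dp)/100).round(3))
E
python3 go.py 551.6 141.6 400 180 0 8.07
```

```text
t 0.7 pos [ 150.1 -580.9  404.8] [180.     0.    14.48] gap 85.1 F [0.2 0.2 0. ]
turn [ 1.000e-04 -0.000e+00  1.069e-01] shift(now axes) [ 5.695 -5.991  0.047] shift(target axes) [ 4.99  -6.59   0.048]
```

```bash
python3 -m jog '0 0 0 0 0 0.107 -1; 0.2 -0.264 0 0 0 0 -1; 0.35 -0.462 0 0 0 0 -1; 0.35 -0.462 0 0 0 0 -1; 0.35 -0.462 0 0 0 0 -1' 60 | tail -3; python3 -m jog '0.35 -0.462 0 0 0 0 -1; 0.35 -0.462 0 0 0 0 -1; 0.35 -0.462 0 0 0 0 -1; 0.35 -0.462 0 0 0 0 -1; 0.35 -0.462 0 0 0 0 -1'|tail -3;  python3 -m jog '0.35 -0.462 0 0 0 0 -1; 0.35 -0.462 0 0 0 0 -1; 0.35 -0.462 0 0 0 0 -1; 0.35 -0.462 0 0 0 0 -1; 0.2 -0.264 0 0 0 0 -1'; python3 go.py 551.6 141.6 320 180 0 8.07
```

```text
ft_force: [1.8, -0.7, 0.6]
finger_gap: 85.4
grip_force: 0.0
ft_force: [1.0, -0.9, 0.0]
finger_gap: 85.4
grip_force: 0.0
time: 2.58
tool_pos: [521.1, 87.4, 404.7]
tcp_rot: [-180.0, -0.0, 8.2]
ft_force: [0.4, -0.9, -0.0]
finger_gap: 85.6
grip_force: 0.0
t 2.575 pos [521.1  87.4 404.7] [-1.7998e+02 -2.0000e-02  8.1800e+00] gap 85.6 F [ 0.4 -0.9 -0. ]
turn [-0.0003 -0.0004  0.0019] shift(now axes) [ 0.379 -0.493  0.847] shift(target axes) [ 0.378 -0.494  0.847]
```

```bash
python3 -m jog '0.19 -0.247 0.1 0 0 0.002 -1; 0.189 -0.247 0.2 0 0 0 -1; 0 0 0.4 0 0 0 -1; 0 0 0.3 0 0 0 -1; 0 0 0 0 0 0 -1' ; python3 go.py 551.6 141.6 293 180 0 8.07
```

```text
time: 3.2
tool_pos: [549.7, 138.9, 301.7]
tcp_rot: [180.0, 0.3, 8.0]
ft_force: [-0.5, 0.2, 0.6]
finger_gap: 85.5
grip_force: 0.0
t 3.2 pos [549.7 138.9 301.7] [179.99   0.34   7.96] gap 85.5 F [-0.5  0.2  0.6]
turn [ 0.0001  0.0057 -0.0019] shift(now axes) [ 0.023 -0.024  0.087] shift(target axes) [ 0.022 -0.024  0.087]
```

```bash
python3 -m jog '0 0 0.05 0 0 0 -1; 0 0 0 0 0 0 -1; 0 0 0 0 0 0 -1' >/dev/null; python3 go.py 551.6 141.6 293 180 0 8.07; python3 - <<'E'
from h import *
d=avg("scene"); t=avg("top")
cv2.imwrite("pics/pre.png",np.hstack([crop(d,250,130,130,125,3),crop(t,210,140,130,125,3)]))
E
```

```text
t 3.575 pos [551.5 139.  301.1] [-1.80e+02 -1.20e-01  7.94e+00] gap 85.3 F [ 0.  -0.2 -0.2]
turn [-0.     -0.002  -0.0022] shift(now axes) [ 0.005 -0.026  0.081] shift(target axes) [ 0.005 -0.026  0.081]
```

View pics/pre.png

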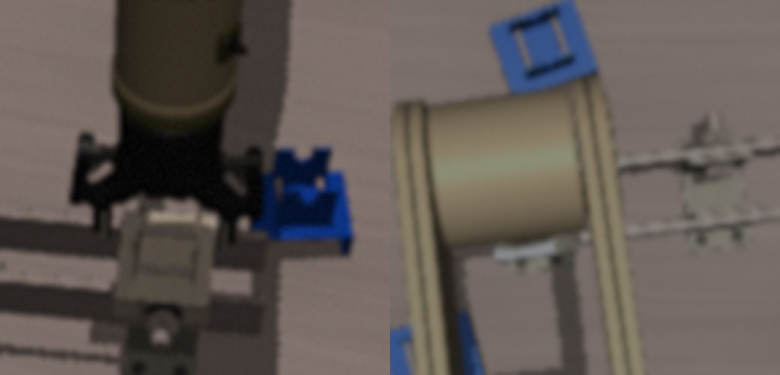

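The picture shows the fingers straddling the fork plates (scene crop, fingers at x≈100 and 235, cradle at 165,230). I'll lower the last bit and close.

```bash
python3 -m jog '0.005 -0.026 0.081 0 0 0 -1; 0 0 0 0 0 0 -1; 0 0 0 0 0 0 1; 0 0 0 0 0 0 1; 0 0 0 0 0 0 1' 60; python3 -m jog '0 0 0 0 0 0 1; 0 0 0 0 0 0 1'; python3 go.py 551.6 141.6 335 180 0 8.07
```

```text
time: 4.3
tool_pos: [551.3, 141.6, 291.9]
tcp_rot: [180.0, -0.0, 7.9]
ft_force: [-0.1, -0.1, 3.6]
finger_gap: 49.5
grip_force: 63.2
time: 4.55
tool_pos: [551.3, 141.6, 291.9]
tcp_rot: [180.0, -0.0, 7.9]
ft_force: [0.5, -0.2, 1.8]
finger_gap: 49.1
grip_force: 63.2
t 4.55 pos [551.3 141.6 291.9] [ 1.80e+02 -3.00e-02  7.94e+00] gap 49.1 F [ 0.5 -0.2  1.8]
turn [ 0.     -0.0006 -0.0022] shift(now axes) [ 0.003  0.    -0.431] shift(target axes) [ 0.003  0.    -0.431]
```

Gripped, with a 49 mm gap. Lift straight up slowly.

```bash
python3 -m jog '0 0 -0.06 0 0 0 1; 0 0 -0.06 0 0 0 1; 0 0 -0.06 0 0 0 1; 0 0 -0.06 0 0 0 1; 0 0 -0.06 0 0 0 1'; python3 -m jog '0 0 -0.1 0 0 0 1; 0 0 -0.2 0 0 0 1; 0 0 -0.2 0 0 0 1; 0 0 -0.2 0 0 0 1; 0 0 0 0 0 0 1'; python3 - <<'E'
from h import *
d=avg("scene"); t=avg("top")
cv2.imwrite("pics/lift.png",np.hstack([crop(d,190,110,190,150,2),crop(t,190,140,190,150,2)]))
E
```

```text
time: 5.18
tool_pos: [551.2, 141.7, 322.5]
tcp_rot: [-180.0, -0.0, 7.9]
ft_force: [0.2, -0.7, -3.4]
finger_gap: 49.2
grip_force: 64.8
time: 5.8
tool_pos: [551.9, 141.8, 394.9]
tcp_rot: [-180.0, -0.3, 7.9]
ft_force: [0.5, -0.5, -3.9]
finger_gap: 49.1
grip_force: 65.1
```

View pics/lift.png

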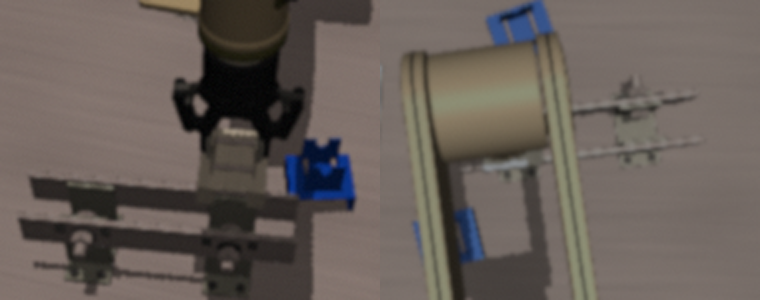

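The lift picture shows the cradle hanging in the gripper, clear of the rails, and the wrist force (−3.9 N) matches its weight. I'll carry it to bare bench at about (430, −190).

```bash
python3 -m jog '-0.1 0.19 0 0 0 0 1; -0.22 0.41 0 0 0 0 1; -0.22 0.41 0 0 0 0 1; -0.22 0.41 0 0 0 0 1; -0.22 0.41 0 0 0 0 1' >/dev/null;  python3 -m jog '-0.22 0.41 0 0 0 0 1; -0.22 0.41 0.1 0 0 0 1; -0.2 0.38 0.3 0 0 0 1; -0.1 0.18 0.4 0 0 0 1; 0 0 0.4 0 0 0 1'; python3 -m jog '0 0 0.1 0 0 0 1; 0 0 0 0 0 0 1'; python3 go.py 430 -190 210 180 0 8
```

```text
time: 7.15
tool_pos: [423.4, -201.8, 269.8]
tcp_rot: [180.0, 0.1, 7.8]
ft_force: [0.1, 0.0, -4.0]
finger_gap: 48.9
grip_force: 65.2
time: 7.4
tool_pos: [424.7, -199.9, 261.3]
tcp_rot: [-179.9, 0.1, 7.9]
ft_force: [-0.9, 0.2, -3.1]
finger_gap: 49.4
grip_force: 64.9
t 7.4 pos [ 424.7 -199.9  261.3] [-1.7994e+02  8.0000e-02  7.9500e+00] gap 49.4 F [-0.9  0.2 -3.1]
turn [-0.001   0.0013 -0.0009] shift(now axes) [ 0.067 -0.091  0.513] shift(target axes) [ 0.066 -0.091  0.513]
```

Position is fine, so lower away and watch the force near contact.

```bash
python3 -m jog '0 0 0.2 0 0 0 1; 0 0 0.15 0 0 0 1; 0 0 0.08 0 0 0 1; 0 0 0.03 0 0 0 1; 0 0 0.01 0 0 0 1'; python3 -m jog '0 0 0.015 0 0 0 1; 0 0 0.015 0 0 0 1; 0 0 0 0 0 0 1'
```

```text
time: 8.02
tool_pos: [425.4, -200.1, 214.9]
tcp_rot: [180.0, -0.0, 8.0]
ft_force: [0.3, -0.3, -3.6]
finger_gap: 49.3
grip_force: 65.2
time: 8.4
tool_pos: [425.2, -200.1, 211.6]
tcp_rot: [-180.0, 0.0, 7.9]
ft_force: [-0.4, 0.8, -3.7]
finger_gap: 49.1
grip_force: 65.2
```

```bash
python3 -m jog '0 0 0.01 0 0 0 1; 0 0 0.01 0 0 0 1; 0 0 0 0 0 0 1'
```

```text
time: 8.78
tool_pos: [425.2, -200.1, 209.9]
tcp_rot: [180.0, -0.0, 7.9]
ft_force: [-1.1, 0.6, 0.8]
finger_gap: 49.1
grip_force: 65.8
```

Contact: the weight is off the hand. Release and lift away.

```bash
python3 -m jog '0 0 0.003 0 0 0 1; 0 0 0 0 0 0 -0.4; 0 0 0 0 0 0 -1; 0 0 0 0 0 0 -1; 0 0 -0.15 0 0 0 -1'; python3 -m jog '0 0 -0.4 0 0 0 -1; 0 0 -0.5 0 0 0 -1; 0 0 -0.5 0 0 0 -1; 0 0 -0.4 0 0 0 -1'; python3 - <<'E'
from h import *
d=avg("scene",10); t=avg("top",10)
np.save("s1.npy",d["img"]);np.save("t1.npy",t["img"])
a=crop(d,150,180,190,95,4)[:380]; b=crop(t,225,180,50,55,4,1.3); c=crop(d,270,190,70,55,4,1.3)
o=np.zeros((600,760,3),np.uint8); o[:380]=a; o[380:600,:200]=b; o[380:600,200:480]=c; e=crop(t,320,180,50,55,4,1.3); o[380:600,480:680]=e
cv2.imwrite("pics/after.png",o)
E
```

```text
time: 9.4
tool_pos: [424.5, -199.7, 223.7]
tcp_rot: [-179.9, 0.1, 7.9]
ft_force: [-0.9, -0.0, -0.3]
finger_gap: 85.6
grip_force: 0.0
time: 9.9
tool_pos: [425.1, -200.0, 408.0]
tcp_rot: [179.9, -0.1, 7.9]
ft_force: [-0.4, -0.3, 0.6]
finger_gap: 85.6
grip_force: 0.0
```

View pics/after.png

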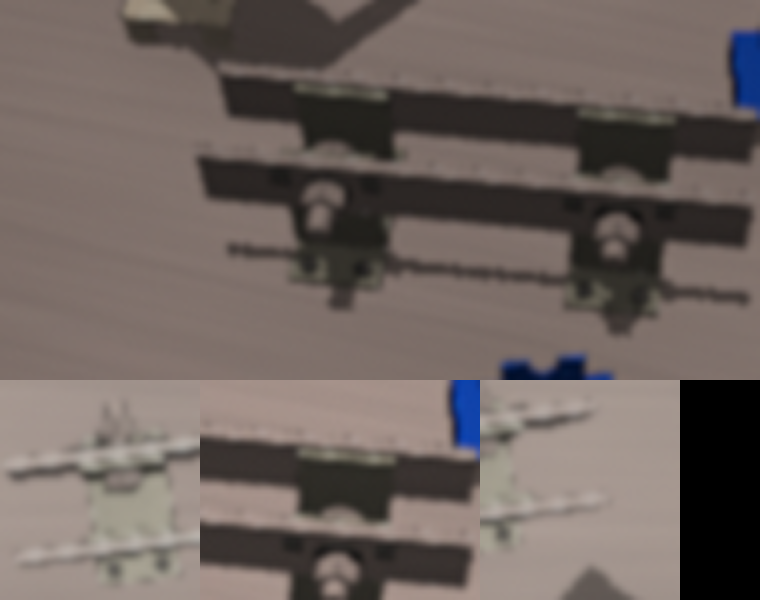

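The cradle stands on the bench and the grip is released. The loose bolt's head shows as a pale bump at scene raw (305,224), against the dark near leg. I'll enlarge both heads, in both views.

```bash
python3 - <<'E'
from h import *
d=snapshot("scene"); t=snapshot("top"); d["img"]=np.load("s1.npy"); t["img"]=np.load("t1.npy")
c,s=np.cos(np.radians(8.07)),np.sin(np.radians(8.07)); W=lambda x,y,z:np.array([564.2+c*x-s*y,52.5+s*x+c*y,z])
o=[]
for D in(d,t):
  r=[]
  for y in(90,-90):
    u,v=proj(D,W(9,y,92)); print(u,v); u0,v0=int(u)-12,int(v)-9; r.append(crop(D,u0,v0,24,18,16,1.6))
  o.append(np.hstack(r))
cv2.imwrite("pics/heads.png",np.vstack(o))
E
```

```text
303.9283658495008 223.06535176709474
231.77898210350398 216.65714238471105
256.2624317744394 205.71875021417333
320.4946224267385 197.76428097078437
```

View pics/heads.png

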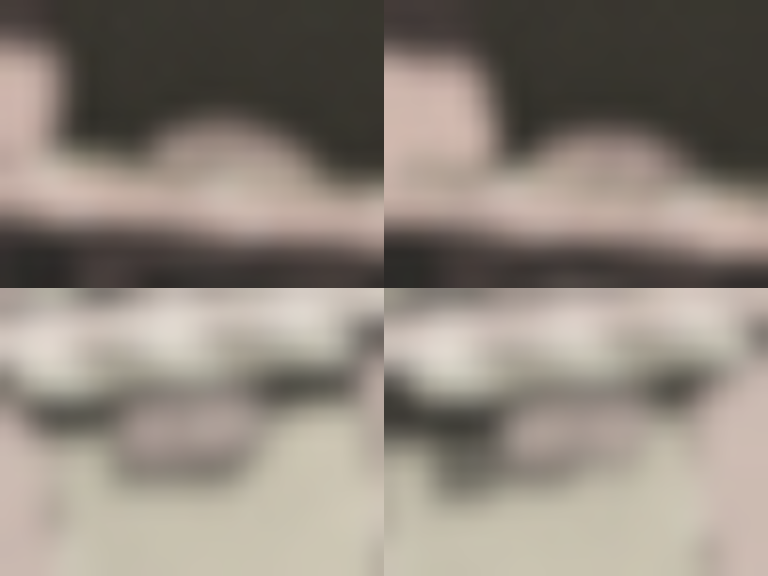

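The loose head (upper left crop) is a hump peaking near crop pixel (225,105), falling from there to (140,150) and (325,170). I'll extract its sub-pixel outline on the plane rack x=9.

```bash
python3 - <<'E'
from h import *
d=snapshot("scene"); img=np.load("s1.npy")
a=np.radians(8.07); c,s=np.cos(a),np.sin(a); O=np.array([564.2,52.5,0]); X=np.array([c,s,0]);Y=np.array([-s,c,0])
g=img.sum(2); n=cv2.resize(g.astype(np.float32),None,fx=8,fy=8,interpolation=cv2.INTER_LINEAR)
def onx(u,v,x):
    o,r=ray(d,u,v); k=(x-(o-O)@X)/(r@X); p=o+k*r-O; return p@Y,p[2]
for u0,v0,y0 in((304,223,90),(232,217,-90)):
  print("raw"); print(g[v0-5:v0+6,u0-9:u0+12].astype(int))
  bg=g[v0-8:v0-5,u0-4:u0+6].mean(); 
  for lev in (bg+110,bg+150):
   P=[]
   for u in np.arange(u0-5,u0+9.01,.5):
    col=[np.interp(u,np.arange(g.shape[1]),g[v]) for v in range(v0-9,v0+7)]
    for i in range(1,16):
      if col[i]>=lev:
        v=v0-9+i-1+(lev-col[i-1])/(col[i]-col[i-1]); yy,z=onx(u,v,9); P.append((u,v,yy-y0,z)); break
   print("bg",bg,"lev",lev); print(np.round(P,1).tolist())
E
```

```text
raw
[[137  97  95  98  97  97  98  95  95  96  97  97  98  96  97  98  98  97
   98  98  97]
 [140  96  93  96  97  96  95  94  94  94  95  95  96  97  96  97  97  98
   97  98  95]
 [137  93  92  94  94  95  95  98 106 111 110 105  99  95  94  93  95  97
   96  96  95]
 [128  90  90  91  93 104 123 141 159 167 166 153 131 113  99  95  95  96
   97  96  93]
 [143 113 111 105 110 143 188 216 232 238 237 224 204 173 137 108  96  93
   95  93  94]
 [222 192 180 163 161 195 246 270 272 274 278 276 269 244 203 151 112  96
   94  94  95]
 [308 284 267 248 235 248 269 280 284 293 304 306 301 291 263 212 156 129
  122 119 125]
 [351 339 326 313 305 303 297 300 314 328 333 328 320 313 295 266 226 201
  198 208 221]
 [349 347 338 334 330 328 324 327 337 350 353 346 338 330 321 311 297 283
  284 302 316]
 [288 287 281 280 283 284 288 299 311 328 339 344 341 332 330 329 324 323
  327 339 352]
 [174 176 175 176 184 188 198 214 234 255 275 287 285 279 278 281 282 285
  297 310 326]]
bg 99.06999999999998 lev 209.07
[[299.0, 223.6, -12.0, 87.6], [299.5, 223.5, -10.8, 88.5], [300.0, 223.3, -9.6, 89.7
[... 3499 characters left out ...]
, 90.9], [229.0, 216.3, -7.0, 92.3], [229.5, 216.1, -5.6, 93.5], [230.0, 215.9, -4.2, 94.7], [230.5, 215.8, -2.9, 95.3], [231.0, 215.7, -1.6, 96.0], [231.5, 215.7, -0.3, 96.1], [232.0, 215.7, 0.9, 96.2], [232.5, 215.7, 2.2, 96.3], [233.0, 215.8, 3.5, 96.3], [233.5, 215.8, 4.8, 96.5], [234.0, 215.8, 6.0, 96.7], [234.5, 215.9, 7.3, 96.3], [235.0, 216.1, 8.4, 95.6], [235.5, 216.6, 9.5, 93.6], [236.0, 217.1, 10.6, 91.9], [236.5, 217.5, 11.8, 90.1], [237.0, 217.7, 13.0, 89.3], [237.5, 217.9, 14.2, 88.7], [238.0, 218.0, 15.4, 88.4], [238.5, 218.2, 16.6, 87.9], [239.0, 218.3, 17.9, 87.5], [239.5, 218.5, 19.1, 87.1], [240.0, 218.6, 20.3, 86.7], [240.5, 218.7, 21.6, 86.5], [241.0, 218.8, 22.8, 86.3]]
```

```bash
python3 - <<'E'
from h import *
t=snapshot("top"); img=np.load("t1.npy")
np.set_printoptions(linewidth=200)
a=np.radians(8.07); c,s=np.cos(a),np.sin(a); W=lambda x,y,z:np.array([564.2+c*x-s*y,52.5+s*x+c*y,z])
from scipy.ndimage import map_coordinates as mc
for y0 in(90,-90):
  for ch in (0,1,2):
    print("bolt",y0,"ch",ch)
    for x in range(2,20,2):
      P=np.array([proj(t,W(x,y0+y,96)) for y in range(-20,21,2)]); print(x,mc(img[:,:,ch],[P[:,1],P[:,0]],order=3).round().astype(int))
# rail ends, both cams: profile along far rail top
d=snapshot("scene")
for D,im,xx in((t,img,32),(d,np.load("s1.npy"),38)):
  for sg in(-1,1):
    P=np.array([proj(D,W(xx,sg*y,110 if xx==32 else 100)) for y in range(156,184,2)]); print("end",xx,sg,mc(im.sum(2),[P[:,1],P[:,0]],order=1).round().astype(int))
E
```

```text
bolt 90 ch 0
2 [127 127 126 125 124 122 118 112 107 104 104 106 108 110 111 112 114 115 118 120 122]
4 [127 127 126 125 122 117 110 100  93  90  90  92  94  96  98 100 102 105 111 117 121]
6 [127 127 126 124 119 111 102  93  87  85  84  85  86  88  89  90  91  95 104 114 120]
8 [127 126 125 121 115 107  99  94  92  91  90  89  90  91  91  90  89  92 101 111 118]
10 [123 121 119 115 109 104 102 101 102 102 100  98  98  98  98  96  93  93  98 107 113]
12 [111 110 107 103 100 100 103 106 108 108 107 104 103 103 104 102  96  91  92  97 102]
14 [ 91  90  87  84  86  92 100 105 107 107 106 103 102 103 104 101  94  84  80  80  82]
16 [ 66  65  63  64  70  80  90  97 100 101  99  97  96  97  96  93  85  74  65  62  62]
18 [56 54 52 54 61 71 81 88 91 93 92 90 89 88 86 83 77 68 61 59 59]
bolt 90 ch 1
2 [123 123 122 121 120 118 114 108 103 101 101 102 104 106 107 109 110 112 114 117 118]
4 [123 123 122 121 118 114 106  97  89  86  86  88  90  93  95  96  98 102 107 113 117]
6 [124 123 122 120 115 107  98  88  82  80  79  80  81  83  84  85  87  92 101 110 116]
8 [123 122 121 117 111 102  94  88
[... 2975 characters left out ...]
 105 103  99  96  94  92  89  86  83  81  80  80  78  74  68  64  62]
10 [104  98  97  99 100  99  98  96  96  94  91  88  87  87  87  87  85  78  68  60  58]
12 [99 92 87 88 90 93 95 96 96 95 93 91 91 92 93 93 90 80 66 56 52]
14 [90 80 73 72 76 82 88 91 92 92 90 90 91 92 93 92 87 76 61 48 43]
16 [77 64 56 55 61 70 78 82 84 84 84 84 85 86 86 84 78 67 54 43 38]
18 [66 55 48 48 55 63 71 75 78 78 78 78 78 78 77 75 70 62 55 50 48]
end 32 -1 [383 376 368 359 357 358 358 355 355 356 358 359 358 357]
end 32 1 [385 393 395 394 390 385 379 375 367 362 358 356 356 356]
end 38 -1 [115 113 119 152 209 279 328 346 353 353 352 352 351 351]
end 38 1 [119 119 118 118 117 115 121 149 203 274 327 344 347 346]
```

The outline is nearly symmetric, so the bolt angle is small, but the image is too blurred for precision. I'll refine the centre and angle by light touch under 3 N, which cannot turn the bolt. First, move over the bolt.

```bash
cat > gg.py <<'E'
import sys; from h import *
from scipy.spatial.transform import Rotation as R
gx,gy,gz,b=[float(x) for x in sys.argv[1:5]]
s=sense(); a=np.radians(8.07); X=np.array([np.cos(a),np.sin(a),0]);Y=np.array([-X[1],X[0],0]);O=np.array([564.2,52.5,0])
T=R.from_rotvec(X*np.radians(b))*R.from_euler("xyz",[180,0,8.07],degrees=True)
C=R.from_euler("xyz",s["tcp_rot"],degrees=True); zc=C.apply([0,0,155])
G=s["tool_pos"]+zc-O; tp=O+gx*X+gy*Y+[0,0,gz]-T.apply([0,0,155]); dp=tp-s["tool_pos"]
F=s["ft_force"]; e=(R.from_euler("xyz",[180,0,8.07],degrees=True).inv()*C).as_rotvec(degrees=True)
print("t",round(s["time"],2),"G rack",np.round([G@X,G@Y,G[2]],2),"lean",e.round(2),"gap",round(s["finger_gap"],2),"F rack",np.round([F@X,F@Y,F[2]],1),"grip",round(s["grip_force"],1))
print("turn",((C.inv()*T).as_rotvec(degrees=True)/60).round(4),"then shift",(T.inv().apply(dp)/100).round(4))
E
python3 -m jog '0.12 -0.2 0 0 0 0 -0.2; 0.22 -0.395 0 0 0 0 -0.2; 0.22 -0.395 0 0 0 0 -0.2; 0.22 -0.395 0 0 0 0 0; 0.22 -0.395 0 0 0 0 0' 20 >/dev/null; python3 -m jog '0.22 -0.395 0 0 0 0 0; 0.22 -0.395 0 0 0 0 0; 0.22 -0.395 0.3 0 0 0 0; 0.12 -0.2 0.3 0 0 0 0; 0 0 0 0 0 0 0' ; python3 gg.py 7 92 125 0
```

```text
time: 12.4
tool_pos: [556.8, 139.3, 340.9]
tcp_rot: [-180.0, 0.3, 8.1]
ft_force: [0.1, -0.6, -0.7]
finger_gap: 42.7
grip_force: 0.0
t 12.4 G rack [  3.94  86.99 185.88] lean [ 0.   -0.34 -0.01] gap 42.68 F rack [ 0.  -0.7 -0.7] grip 0.0
turn [-0.0001  0.0057  0.0001] then shift [ 0.0214 -0.0502  0.6088]
```

```bash
python3 -m jog '0.02 -0.05 0.25 0 0 0 0.1; 0 0 0.3 0 0 0 0.1; 0 0 0 0 0 0 0.1; 0 0 0 0 0 0 0.1' >/dev/null; python3 gg.py 7 92 85 0; python3 - <<'E'
from h import *
d=avg("scene",2); t=avg("top",1)
cv2.imwrite("pics/over.png",np.hstack([crop(d,265,170,80,80,5),crop(t,215,165,80,80,5)])[:600,:800])
E
```

```text
t 12.9 G rack [  8.37  89.97 136.25] lean [-0.01  0.11  0.17] gap 38.45 F rack [-0.2 -0.8 -0.2] grip 0.0
turn [ 0.0001 -0.0019 -0.0028] then shift [-0.0107 -0.0202  0.5125]
```

View pics/over.png

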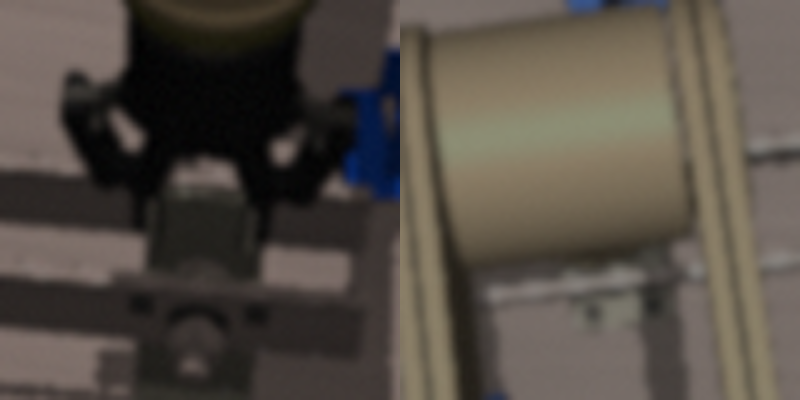

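The picture shows the open fingertips at crop (138,225) and (265,230), straddling the head at about (200,270). The y position agrees, so I'll descend while watching force.

```bash
python3 -m jog '-0.01 -0.02 0.1 0 0 0 0.1; 0 0 0.12 0 0 0 0.1; 0 0 0.12 0 0 0 0.1; 0 0 0 0 0 0 0.1' ; python3 gg.py 7 92 85 0;python3 -m jog '0 0 0.1 0 0 0 0.1; 0 0 0.05 0 0 0 0.1; 0 0 0 0 0 0 0.1; 0 0 0 0 0 0 0.1'; python3 gg.py 7 92 85 0
```

```text
time: 13.55
tool_pos: [556.9, 144.9, 253.1]
tcp_rot: [180.0, 0.2, 7.9]
ft_force: [-0.7, -0.8, -0.0]
finger_gap: 38.2
grip_force: 0.0
t 13.55 G rack [ 5.17 92.52 98.13] lean [-0.01 -0.21  0.12] gap 38.19 F rack [-0.8 -0.7 -0. ] grip 0.0
turn [ 0.0001  0.0034 -0.0021] then shift [0.0128 0.0054 0.1313]
time: 14.05
tool_pos: [557.9, 145.1, 240.6]
tcp_rot: [-180.0, -0.0, 7.9]
ft_force: [1.1, -1.0, 0.5]
finger_gap: 38.3
grip_force: 0.0
t 14.05 G rack [ 6.8  92.57 85.56] lean [0.   0.02 0.13] gap 38.3 F rack [ 1.  -1.1  0.5] grip 0.0
turn [-0.     -0.0004 -0.0021] then shift [0.0026 0.0057 0.0056]
```

```bash
python3 -m jog '0 0 0 0 0 0 0.3; 0 0 0 0 0 0 0.3;0 0 0 0 0 0 0.3' >/dev/null; for i in 1 2 3; do python3 gg.py 7 92 85 0|head -1; python3 -m jog '0 0.008 0 0 0 0 0.3; 0 0 0 0 0 0 0.3' >/dev/null; done;  python3 gg.py 7 92 85 0|head -1
```

```text
t 14.43 G rack [ 6.67 92.58 85.44] lean [0.   0.01 0.13] gap 29.42 F rack [ 0.3 -0.2 -0.1] grip 0.0
t 14.68 G rack [ 6.55 91.69 85.28] lean [-0.   -0.    0.13] gap 29.86 F rack [0.2 0.4 0.2] grip 0.0
t 14.93 G rack [ 6.61 90.92 85.3 ] lean [0.   0.   0.13] gap 29.64 F rack [-0.4  0.6 -0.4] grip 0.0
t 15.18 G rack [ 6.61 90.13 85.29] lean [-0.    0.    0.13] gap 30.24 F rack [-0.1 -0.2  0.4] grip 0.0
```

```bash
for i in 1 2; do python3 -m jog '0 0.006 0 0 0 0 0.3; 0 0 0 0 0 0 0.3' >/dev/null;  python3 gg.py 7 92 85 0|head -1; done
```

```text
t 15.43 G rack [ 6.62 89.51 85.31] lean [-0.    0.    0.13] gap 29.83 F rack [ 0.1 -0.3  1.2] grip 0.0
t 15.68 G rack [ 6.58 89.2  85.3 ] lean [0.02 0.   0.12] gap 29.96 F rack [ 0.4  1.9 -0.7] grip 0.9
```

```bash
python3 -m jog '0 0.004 0 0 0 0 0.3; 0 0 0 0 0 0 0.3' >/dev/null;  python3 gg.py 7 92 85 0|head -1
```

```text
t 15.93 G rack [ 6.58 89.1  85.31] lean [0.04 0.   0.11] gap 29.88 F rack [ 0.7  5.1 -0.8] grip 2.6
```

```bash
python3 -m jog '0 -0.02 0 0 0 0 0.3; 0 -0.015 0 0 0 0 0.3; 0 0 0 0 0 0 0.3' >/dev/null;  python3 gg.py 7 92 85 0|head -1; for i in 1 2; do python3 -m jog '0 -0.006 0 0 0 0 0.3; 0 0 0 0 0 0 0.3' >/dev/null;  python3 gg.py 7 92 85 0|head -1; done
```

```text
t 16.3 G rack [ 6.6 91.9 85.3] lean [-0.02 -0.    0.13] gap 29.59 F rack [ 0.1 -0.4 -0.2] grip 0.0
t 16.55 G rack [ 6.6  92.62 85.29] lean [-0.   -0.    0.13] gap 30.33 F rack [-0.8 -0.1 -1.3] grip 0.0
t 16.8 G rack [ 6.6  93.27 85.31] lean [-0.    0.    0.12] gap 29.64 F rack [ 0.5  0.3 -0.4] grip 0.0
```

```bash
for i in 1 2; do python3 -m jog '0 -0.004 0 0 0 0 0.3; 0 0 0 0 0 0 0.3' >/dev/null;  python3 gg.py 7 92 85 0|head -1; done
```

```text
t 17.05 G rack [ 6.61 93.71 85.29] lean [0.   0.   0.12] gap 29.76 F rack [-1.   0.8 -0.2] grip 0.0
t 17.3 G rack [ 6.61 94.1  85.3 ] lean [0.   0.   0.12] gap 30.07 F rack [ 0.2 -0.   0.5] grip 0.0
```

```bash
for i in 1 2; do python3 -m jog '0 -0.003 0 0 0 0 0.3; 0 0 0 0 0 0 0.3' >/dev/null;  python3 gg.py 7 92 85 0|head -1; done
```

```text
t 17.55 G rack [ 6.6  94.39 85.3 ] lean [-0.    0.    0.12] gap 29.9 F rack [-0.2 -0.2  0.2] grip 0.0
t 17.8 G rack [ 6.62 94.68 85.29] lean [-0.    0.    0.12] gap 30.13 F rack [ 0.8  0.1 -0.2] grip 0.0
```

```bash
for i in 1 2; do python3 -m jog '0 -0.003 0 0 0 0 0.3; 0 0 0 0 0 0 0.3' >/dev/null;  python3 gg.py 7 92 85 0|head -1; done
```

```text
t 18.05 G rack [ 6.6  94.83 85.28] lean [-0.01 -0.    0.13] gap 30.36 F rack [-0.3 -1.9  0.8] grip 0.5
t 18.3 G rack [ 6.6  94.95 85.29] lean [-0.03 -0.    0.13] gap 29.87 F rack [-0.3 -4.   0.2] grip 1.5
```

Contacts came at rack y = 89.25 and 94.75. That puts the centre at 92.0 and the width at about 24.35 with no lean, so |a| is small. Next I'll touch with the fingers leaned +6° and −6° to get the sign and size.

```bash
python3 -m jog '0 0.031 0 0 0 -0.002 0.3; 0 0.0406 0.0005 0.025 0 0 0.3; 0 0.0406 0.0005 0.025 0 0 0.3; 0 0.0406 0.0005 0.025 0 0 0.3; 0 0.0406 0.0005 0.025 0 0 0.3' >/dev/null;  python3 -m jog '0 0 0 0 0 0 0.3; 0 0 0 0 0 0 0.3' >/dev/null; python3 gg.py 6.6 92 85 6
```

```text
t 19.18 G rack [ 6.59 92.05 85.28] lean [ 5.99 -0.    0.02] gap 29.93 F rack [ 0.7 -0.5 -0.3] grip 0.0
turn [ 0.0002  0.     -0.0003] then shift [0.0001 0.0011 0.0028]
```

```bash
python3 -m jog '0 0.011 0 0 0 0 0.3; 0 0 0 0 0 0 0.3' >/dev/null;  python3 gg.py 6.6 92 85 6|head -1; for i in 1 2 3; do python3 -m jog '0 0.003 0 0 0 0 0.3; 0 0 0 0 0 0 0.3' |grep -A1 -E "force" | head -1;  python3 gg.py 6.6 92 85 6; done
```

```text
t 19.43 G rack [ 6.58 91.19 85.19] lean [ 5.99 -0.   -0.01] gap 30.33 F rack [ 0.1  0.1 -0.3] grip 0.0
ft_force: [-0.1, -0.2, -0.1]
t 19.68 G rack [ 6.6  90.84 85.16] lean [6. 0. 0.] gap 30.18 F rack [-0.1 -0.2 -0.1] grip 0.0
turn [-0. -0. -0.] then shift [ 0.     -0.0114  0.0028]
ft_force: [0.2, -1.0, 0.2]
t 19.93 G rack [ 6.61 90.47 85.13] lean [6.   0.   0.01] gap 30.02 F rack [ 0.1 -1.   0.2] grip 0.0
turn [-0.     -0.     -0.0001] then shift [-0.     -0.0151  0.0029]
ft_force: [-0.7, -0.3, -0.2]
t 20.18 G rack [ 6.58 90.15 85.08] lean [ 6.   -0.    0.01] gap 29.62 F rack [-0.8 -0.2 -0.2] grip 0.0
turn [-0.      0.     -0.0002] then shift [ 0.0002 -0.0183  0.0027]
```

```bash
for i in 1 2 ; do python3 -m jog '0 0.003 0 0 0 0 0.3; 0 0 0 0 0 0 0.3' >/dev/null;  python3 gg.py 6.6 92 85 6|sed 's/turn.*then//'; done
```

```text
t 20.43 G rack [ 6.58 89.88 85.06] lean [ 6.   -0.    0.01] gap 30.07 F rack [-0.1  0.3  0.6] grip 0.0
 shift [ 0.0002 -0.0211  0.0028]
t 20.68 G rack [ 6.6  89.7  85.08] lean [6.01 0.   0.  ] gap 30.11 F rack [ 1.   1.1 -0.1] grip 0.5
 shift [ 0.     -0.0231  0.0032]
```

```bash
python3 -m jog '0 -0.024 0 0 0 0 0.3; 0 -0.0541 0.0007 -0.0333 0 0 0.3; 0 -0.0541 0.0007 -0.0333 0 0 0.3; 0 -0.0541 0.0007 -0.0333 0 0 0.3; 0 -0.0541 0.0007 -0.0333 0 0 0.3' >/dev/null;  python3 -m jog '0 -0.0541 0.0007 -0.0333 0 0 0.3; 0 -0.0541 0.0007 -0.0333 0 0 0.3; 0 0 0 0 0 0 0.3; 0 0 0 0 0 0 0.3' >/dev/null; python3 gg.py 6.6 92 85 -6
```

```text
t 21.8 G rack [ 6.55 92.08 85.37] lean [-5.97 -0.01 -0.  ] gap 29.89 F rack [-0.4 -0.2  0. ] grip 0.0
turn [-0.0005  0.0002  0.0001] then shift [ 0.0002 -0.0004  0.0037]
```

```bash
python3 -m jog '0 0.017 0 0 0 0 0.3; 0 0 0 0 0 0 0.3' >/dev/null;  python3 gg.py 6.6 92 85 -6|sed 's/turn.*then//'; for i in 1 2; do python3 -m jog '0 0.003 0 0 0 0 0.3; 0 0 0 0 0 0 0.3' >/dev/null;  python3 gg.py 6.6 92 85 -6|sed 's/turn.*then//'; done
```

```text
t 22.05 G rack [ 6.66 89.86 85.69] lean [-5.98  0.    0.04] gap 29.79 F rack [-0.6  0.9 -0.3] grip 0.0
 shift [-0.0005 -0.0224  0.0047]
t 22.3 G rack [ 6.61 89.88 85.67] lean [-5.98  0.    0.02] gap 30.27 F rack [-0.6  0.  -0.9] grip 0.0
 shift [-0.0001 -0.0222  0.0045]
t 22.55 G rack [ 6.59 89.7  85.68] lean [-5.99 -0.    0.  ] gap 29.78 F rack [ 0.8  0.1 -0.1] grip 0.0
 shift [ 0.0001 -0.0239  0.0044]
```

```bash
for i in 1 2; do python3 -m jog '0 0.0025 0 0 0 0 0.3; 0 0 0 0 0 0 0.3' >/dev/null;  python3 gg.py 6.6 92 85 -6|sed 's/turn.*then//'; done
```

```text
t 22.8 G rack [ 6.62 89.49 85.71] lean [-5.98  0.    0.  ] gap 30.1 F rack [-0.   0.3 -0.6] grip 0.1
 shift [-0.0001 -0.0261  0.0045]
t 23.05 G rack [ 6.59 89.36 85.71] lean [-5.97  0.    0.  ] gap 29.87 F rack [0.2 1.8 0.4] grip 0.7
 shift [ 0.0001 -0.0277  0.0043]
```

```bash
python3 -m jog '0 -0.025 -0.003 0 0 0 0.3; 0 -0.02 0 0 0 0 0.3; 0 0 0 0 0 0 0.3' >/dev/null;  python3 gg.py 6.6 92 85 -6|sed 's/turn.*then//'; for i in 1 2; do python3 -m jog '0 -0.003 0 0 0 0 0.3; 0 0 0 0 0 0 0.3' >/dev/null;  python3 gg.py 6.6 92 85 -6|sed 's/turn.*then//'; done
```

```text
t 23.43 G rack [ 6.58 93.88 85.53] lean [-5.99 -0.   -0.01] gap 29.94 F rack [-0.4 -0.4  0.2] grip 0.0
 shift [0.0001 0.0179 0.0073]
t 23.68 G rack [ 6.6  93.97 85.52] lean [-5.99 -0.    0.01] gap 29.71 F rack [0.5 0.6 0.3] grip 0.0
 shift [-0.0001  0.0188  0.0073]
t 23.93 G rack [ 6.62 94.29 85.51] lean [-5.99  0.    0.01] gap 29.88 F rack [-0.3 -0.1  0.5] grip 0.0
 shift [-0.0001  0.0219  0.0074]
```

```bash
for i in 1 2; do python3 -m jog '0 -0.0025 0 0 0 0 0.3; 0 0 0 0 0 0 0.3' >/dev/null;  python3 gg.py 6.6 92 85 -6|sed 's/turn.*then//'; done
```

```text
t 24.18 G rack [ 6.61 94.59 85.48] lean [-5.99  0.    0.  ] gap 29.93 F rack [-0.2  0.1  0.5] grip 0.0
 shift [-0.      0.0248  0.0075]
t 24.43 G rack [ 6.61 94.75 85.45] lean [-6.  0.  0.] gap 30.0 F rack [ 0.2 -1.2  0.4] grip 0.3
 shift [-0.0001  0.0268  0.0074]
```

Consistent fit: the axis is at rack y≈92.0 and the bolt angle is about −0.038 rad (−2.2°). I'll lean to that, centre, close lightly, then firmly.

```bash
python3 -m jog '0 0.028 0.005 0 0 0 0.3; 0 0.0343 0.0004 0.0211 0 0 0.3; 0 0.0343 0.0004 0.0211 0 0 0.3; 0 0.0343 0.0004 0.0211 0 0 0.3; 0 0 0 0 0 0 0.3' >/dev/null;  python3 -m jog '0 0 0 0 0 0 0.3' >/dev/null; python3 gg.py 6.8 92 85 -2.2
```

```text
t 25.18 G rack [ 6.6  91.82 85.24] lean [-2.2   0.    0.02] gap 29.73 F rack [ 0.1 -0.1 -0.7] grip 0.0
turn [-0.0001  0.     -0.0004] then shift [ 0.002  -0.002   0.0023]
```

```bash
python3 -m jog '0.002 -0.002 0.003 0 0 0 0.36; 0 0 0 0 0 0 0.38; 0 0 0 0 0 0 0.4; 0 0 0 0 0 0 0.4' 20 >/dev/null; python3 gg.py 6.8 92 85 -2.2; python3 -m jog '0 0 0 0 0 0 0.41; 0 0 0 0 0 0 0.42; 0 0 0 0 0 0 0.42' >/dev/null; python3 gg.py 6.8 92 85 -2.2
```

```text
t 25.68 G rack [ 6.82 92.22 84.95] lean [-2.19  0.   -0.  ] gap 25.68 F rack [-0.2 -0.  -0.4] grip 0.0
turn [-0.0002 -0.      0.    ] then shift [-0.0001  0.0019 -0.0004]
t 26.05 G rack [ 6.76 92.13 84.9 ] lean [-2.19 -0.    0.01] gap 24.99 F rack [1.5 1.2 0.4] grip 0.0
turn [-0.0002  0.0001 -0.0001] then shift [ 0.0003  0.0011 -0.001 ]
```

```bash
python3 -m jog '0 0.001 0 0 0 0 0.42; 0 0 0 0 0 0 0.45; 0 0 0 0 0 0 0.5; 0 0 0 0 0 0 1; 0 0 0 0 0 0 1' 20 >/dev/null; python3 gg.py 6.8 92 85 -2.2|head -1; python3 -m jog '0 0 0 0 0 0 1; 0 0 0 0 0 0 1; 0 0 0 0 0 0 1; 0 0 0 0 0 0 1' 70 >/dev/null; python3 gg.py 6.8 92 85 -2.2
```

```text
t 26.68 G rack [ 6.81 92.05 85.01] lean [-2.19  0.    0.  ] gap 23.15 F rack [-0.8  0.2  1.2] grip 20.1
t 27.18 G rack [ 6.83 92.05 85.14] lean [-2.19  0.    0.01] gap 22.0 F rack [-3.1 -0.4  5.3] grip 68.5
turn [-0.0002 -0.0001 -0.0001] then shift [-0.0002  0.0002  0.0015]
```

Firm grip at 68 N with near-zero side force. Last check: the cradle and the whole scene.

```bash
python3 - <<'E'
from h import *
d=avg("scene"); t=avg("top")
cv2.imwrite("pics/final.png",np.hstack([crop(d,120,130,230,150,1.7),crop(t,200,130,230,150,1.7)]))
E
```

```text
(no output)
```

View pics/final.png

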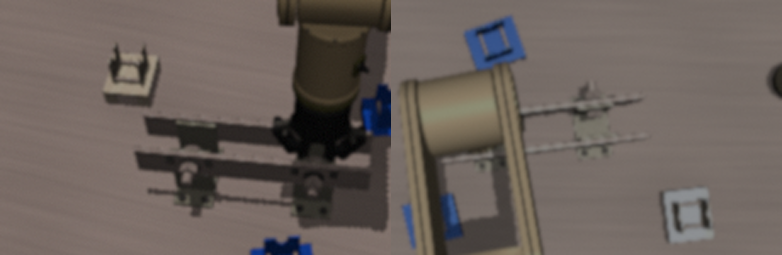

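The cradle stands upright on the bench, clear of the rack (scene crop 130,80 and top crop 688,215). The gripper is down between the rails, holding the bolt head.

```bash
python3 -c "
from bench import *
print(hand_in())"
```

```text
the job is handed in; nothing more can be done
None
```

The cradle stands upright on the bench, clear of the rack, and the arm is holding the loose bolt's head across opposite flats at about 68 N. I leaned the fingers to match the bolt's measured angle (about −2.2°) so closing would not turn it, but did not re-check the angle afterwards. The job is handed in at about 27 s.

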